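Reload the twine box and press its lid home

TASK

Reload the twine box: stand the spool of twine fully down on the upright spindle inside the steel box in the red crate, then set the steel lid on the box and press it down, steadily and without slamming, until both ends are fully home and the lid sits flush on the rim all round. Let go of everything, and do not disturb the measuring cup, ramekin, jar and tongs.

Things in the scene. Friction and masses are not known exactly. Their poses are not given: they have to be found in the camera images.
- crate: Shallow open crate of red plastic with slatted walls, 330 (x) x 260 (y) x 105 mm high, walls and floor 6 mm, standing fixed on the table. Origin: centre of its underside; z up. It holds the steel box and the measuring cup, and the tongs lie across its rim.
- box: Open stainless box fixed on the crate's floor: outside 188 (its x) x 112 (its y) x 115 mm high, walls and floor 4 mm, rim 121 mm above the table. Origin: centre of its underside, z up. Inside: a fixed upright spindle and, along each short end, a black rubber seal bar (10 x 92 mm in plan, 83 mm from the box's centre along its x).
- box_mouth (a point): Centre of the box's mouth, at rim height (115 mm above the box's origin); axes as the box's. The opening is 180 x 104 mm. With the lid home, the lid's plate rests on the rim and the lid's origin is 20 mm below this point.
- spindle_foot (a point): Where the spool's underside centre rests when mounted: on the spindle's axis, on its 28 mm collar, 10 mm above the box's underside and 20 mm to the box's -x of its centre. The upright steel spindle is 14 mm in diameter and rises 58 mm above this point, the last 8 mm tapered.
- seal_near (a joint): How far the seal bar at the box's -x end is pushed down (m): 0 when up (its top is then 12 mm below the rim), 0.008 when the lid is fully home at this end; stop at 0.0095. It moves straight down against a steady friction of about 6 N (no spring) and stays where it is left.
- seal_far (a joint): The same for the seal bar at the box's +x end.
- lid: Stainless lid, about 0.3 kg, loose on the table, skirt down. Plate 198 (its x) x 118 (its y) x 4 mm; below it a hollow skirt 20 mm deep, 175 x 99 mm outside (lowest 6 mm: 171 x 95). Origin: centre of the skirt's lower edge; z up; plate top at z = 24 mm. Either way round fits the box. Set in, it stops on the seal bars 8 mm above home; about 6 N over each end (12 N in the middle) drives it home.
- spool: Wooden spool wound with twine, about 0.15 kg, standing loose on the table. Flanges 62 mm in diameter, body 54 mm, height to the top of the upper flange 62 mm, above which a plain round neck 32 mm in diameter rises to 95 mm. A 22 mm bore runs right through. Origin: centre of the underside, z up. The spool may be held by its neck.
- cup: Glass measuring cup, 76 mm in diameter, 90 mm high, with a handle, standing in the crate beside the box. Origin: centre of its underside. Leave it alone.
- ramekin: White ceramic ramekin, 80 mm in diameter, 45 mm high, standing by the spool. Origin: centre of its underside. Leave it alone.
- jar: Amber glass jar with steel cap, 72 mm in diameter, 130 mm high, standing by the spool, its axis about 100 mm from the spool's. Origin: centre of its underside. Leave it alone.
- tongs: Steel tongs, about 305 mm long along their y and 70 mm wide, 8 mm thick, lying across the crate's rim (105 mm above the table) beyond the box's +x end. Origin: centre of the underside. Leave them alone.
- lid_handle (a point): Centre of the lid's wooden bar handle, 52 mm above the lid's origin. The bar is 76 mm long along the lid's x, 14 mm wide, 12 mm thick, on two posts, with 22 mm of air between plate and bar.
Things that resemble listed ones, but are neither listed nor needed, are in the scene too. Leave any orange look-alike of the lid alone.

How it is judged:
On the way, in this order (a step that is already met when the one before it is completed fails the run):
1. the spool stands on the spindle, fully down and let go, before the lid is pressed (horizontal distance between spool and spindle_foot below 0.008 m and z of spool in the frame of spindle_foot below 0.003 m and angle between spool's own z axis and vertical below 0.1 rad and contact force between the fingers and spool below 0.1 N and value of joint each of seal_near, seal_far below 0.004 m), for 0.2 s.
2. the lid is home at both ends (z of lid in the frame of box_mouth below -0.0175 m and angle between lid's own z axis and vertical below 0.02 rad and horizontal distance between lid and box_mouth below 0.006 m and value of joint each of seal_near, seal_far above 0.0055 m), for 0.2 s.
At the end, for the whole second after the job is handed in: Spool on the spindle: within 8 mm of its axis, 3 mm of the collar, upright within 0.1 rad. Lid in the box's mouth: within 2.5 mm of fully down, level within 0.02 rad, centred within 6 mm, square within 0.08 rad, both seal bars down more than 5.5 mm. Both at rest (all of step 2 and horizontal distance between spool and spindle_foot below 0.008 m and z of spool in the frame of spindle_foot below 0.003 m and angle between spool's own z axis and vertical below 0.1 rad and z of lid in the frame of box_mouth above -0.0225 m and angle between the x axis of lid and the x axis of box, either way round below 0.08 rad and linear speed of each of lid, spool below 0.02 m/s); the robot touches nothing.
It fails at once if a bystander is pushed more than 25 mm from its place (distance of any of cup, ramekin, jar, tongs from where it was at the start of the episode above 0.025 m).
It fails at once if a bystander is tipped over (angle between any of cup, ramekin, jar, tongs's own z axis and vertical above 0.5 rad).
It fails at once if the lid is slammed: a seal bar is driven down faster than 0.5 m/s (velocity of joint any of seal_near, seal_far above 0.5 m/s).
It also fails if it takes over 72 s, if anything falls off the work surface, if the arm or the gripper's body presses on something with over 40 N, if the wrist force passes 120 N, or if a joint passes its speed limit or range.

ROBOT

A 6-joint arm with a two-finger parallel gripper is mounted at the origin on the work surface. World frame = base frame: x ahead of the robot, y to its left, z up, the work surface at z = 0. Lengths are in m, angles in rad, forces in N, time in s.
With the tool pointing down it reaches from about 0.425 to 0.95 m from the base axis. Payload 3.5 kg.
Tool frame: the origin (TCP) lies midway between the tips of the shut fingers; the grasp point (between the pads) lies 19 mm behind it; z points along the fingers, y is the line along which they close (so a half turn about z gives the same grasp; the last joint's range is limited). The gripper opens to 85 mm and grips with 20 to 120 N. Pads are 22 mm wide; open, the fingers measure 114 mm over their backs; the gripper's body (76 mm by 85 mm) begins 54 mm behind the grasp point. The pads swing forward as they close: fully open they stand 13 mm farther back than shut.
Start: joints at [1.054, 0.286, 1.577, -0, 1.279, -0.15], TCP at [0.242, 0.63, 0.231] pointing down, gripper open.
Joint ranges: [-2.77, 2.77], [-0.9, 2.22], [0.21, 2.48], [-1.53, 4.67], [0.24, 2.81], [-2.84, 2.84]. Speed limits (rad/s): [2.79, 2.79, 3.14, 3.14, 3.14, 3.14].

INTERFACE

Orientations are given as a unit quaternion [x, y, z, w].
In Python, from plant import ctrl gives the robot as it stands.
- The arm moves only by the tool move_arm, never from a script. Its argument "plan" is a list of rows, each an object of numbers: "x", "y", "z": the shift along the tool's x, y, z in m; "yaw": the turn about the tool's z in rad; "fingers": the closure, from 0 (fully open) to 1 (shut). In form: [{"x": .., "y": .., "z": .., "yaw": .., "fingers": ..}, ...]. A call has 1 to 5 rows; each row is the pose to reach, as a shift and turn from the pose commanded when the call began, along the tool's axes at that moment; what a row does not reach only later rows make up. A row lasts 1/10 s, in which the tool goes at most 50 mm and 8.59 degrees, less where a joint would pass 70% of its speed; a pose out of reach is approached as far as the arm can. A call with a gripper value outside its range is refused whole. The fingers move at their own pace and stop on an object; "force" is the grip in N (left out, the last holds). Time passes only in rows, so rows that repeat a pose let the fingers close. It gives the time, the measured TCP pose, the force, the opening and the grip force at its end, in the units of the state.
- ctrl.get_state(): the state, without advancing time (a new reading comes with each control period).
- ctrl.read_camera(name): name is "side" or "top"; returns the picture (384x512x3 uint8, red, green, blue); there is no depth.
- ctrl.camera_model(name): a dict with "intrinsics" (3x3 intrinsics, pixels), "distortion" ([k1, k2, p1, p2, k3] as OpenCV has them; the pictures are not rectified), "cam_to_world" (4x4, takes a point from camera to world coordinates). Camera axes: x right, y up, looking along -z (the intrinsics and any distortion apply to the point x, -y, -z); pixel columns grow to the right and rows downward; lengths in m; the calibration is good to about 2 mm. A picture is of the moment at which its call begins. camera_model takes no time and is no camera call.
- ctrl.sign_off(): hands the job in; it is judged then, once.
The state is a dict: "time": time; "qpos": joint angles; "dq": joint speeds; "joint_efforts": joint torques, N m; "eef_pos": TCP position; "tcp_rot": TCP orientation; "contact_force": force on the tool from outside, world axes, zero at the start; "wrist_torque": the same for the moment, N m; "opening": opening from 0.0 (shut) to 1.0 (fully open); "finger_force": force on a finger pad.
Only numpy, scipy, OpenCV 4.12 (cv2) and the standard library are available. Lean on these libraries where they do the work, as an engineer would, in place of code of your own. Each camera call takes 0.05 s, during which the arm holds its last target. There are 200 camera calls.

## Working session

There is one attempt and no reset: what is moved stays moved. The work goes in short steps, Python scripts to look and compute and a tool call to move; the robot and the scene stay as the last step left them, time stands still between calls to the robot, and variables do not carry over. Pictures are saved under pics/ and viewed, at most 10 in all, crops included, and the job is handed in when it is done.

Besides the shell and the picture viewer there is one more tool, called as name([rows], argument=value, ...), one row to a line, values as JSON. move_arm: Moves the arm, as the interface text tells. Its arguments: {"type":"object","properties":{"plan":{"type":"array"},"force":{"type":"number"}},"required":["plan"]}

```bash
mkdir -p pics; ls; python3 - <<'E'
from plant import ctrl
import cv2,numpy as np
for n in("side","top"):
    im=ctrl.read_camera(n); cv2.imwrite(f"pics/{n}0.png",im[:,:,::-1])
    m=ctrl.camera_model(n); print(n,np.round(m["intrinsics"],1).tolist(),m["distortion"],np.round(m["cam_to_world"],3).tolist())
s=ctrl.get_state(); print(s)
E
```

```text
pics
side [[389.1, 0.0, 254.7], [0.0, 389.1, 193.8], [0.0, 0.0, 1.0]] [0.02267797 0.         0.         0.         0.        ] [[0.941, 0.221, -0.258, 0.126], [-0.34, 0.631, -0.698, -0.863], [0.008, 0.744, 0.668, 1.009], [0.0, 0.0, 0.0, 1.0]]
top [[475.7, 0.0, 250.5], [0.0, 475.7, 185.5], [0.0, 0.0, 1.0]] [-0.07881775  0.          0.          0.          0.        ] [[0.005, 0.982, -0.186, 0.224], [-1.0, 0.002, -0.016, 0.054], [-0.015, 0.186, 0.982, 1.443], [0.0, 0.0, 0.0, 1.0]]
{'time': 0.1, 'qpos': array([ 1.05400554e+00,  2.87108546e-01,  1.57800941e+00, -9.54182064e-06,
        1.27860582e+00, -1.49985583e-01]), 'dq': array([-1.13981459e-03,  5.93463600e-05, -5.02864014e-03,  9.34885645e-04,
       -1.72912171e-03, -8.67933139e-04]), 'joint_efforts': array([ 9.65677427e-04, -4.07295084e+01, -2.93700010e+01, -1.73945405e-04,
        3.41860679e-03, -2.41724030e-05]), 'eef_pos': array([0.24175124, 0.62959557, 0.23007599]), 'tcp_rot': array([ 1.82374702e-01,  9.83228525e-01, -1.00838667e-03, -3.44386051e-04]), 'contact_force': array([ 0.95175947, -0.21891063,  0.76616284]), 'wrist_torque': array([-0.00824838,  0.02637303,  0.01262999]), 'finger_force': 0.0, 'opening': 0.9956910815789715}
```

View pics/side0.png

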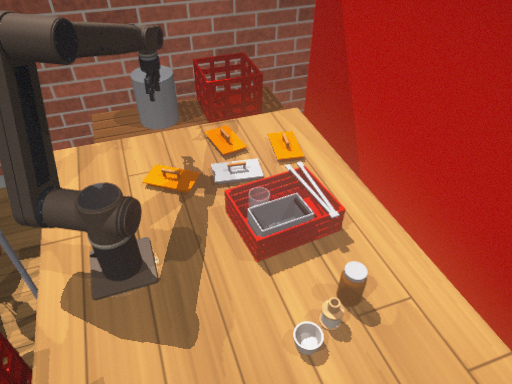

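View pics/top0.png

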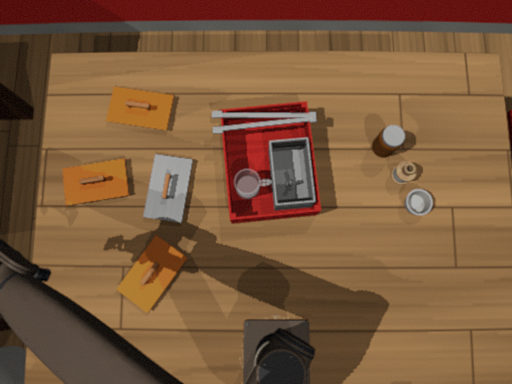

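Side view: steel lid at (237,172), three orange look-alikes at (225,139), (286,146) and (172,179), spool at (332,314), box at (280,215). Top view: steel lid at (168,188), orange ones at (140,108), (96,181) and (152,274), spool at (405,172), box at (292,173), cup (248,184), jar (390,140), ramekin (419,202). The steel grey one is the lid; I'll confirm it in an enlarged crop.

```bash
cat > h.py <<'E'
import cv2,numpy as np
from plant import ctrl
def ray(n,px):
    m=ctrl.camera_model(n);K=np.array(m["intrinsics"]);D=np.array(m["distortion"]);T=np.array(m["cam_to_world"])
    u=cv2.undistortPoints(np.array(px,float).reshape(-1,1,2),K,D).reshape(-1,2)
    d=np.c_[u[:,0],-u[:,1],-np.ones(len(u))]@T[:3,:3].T
    return T[:3,3],d/np.linalg.norm(d,axis=1)[:,None]
def plane(n,px,z):
    o,d=ray(n,px); return o+d*((z-o[2])/d[:,2])[:,None]
def tri(pt,ps):
    o1,d1=ray("top",pt);o2,d2=ray("side",ps);R=[]
    for a,b in zip(d1,d2):
        s=np.linalg.lstsq(np.c_[a,-b],o2-o1,rcond=None)[0]
        p,q=o1+s[0]*a,o2+s[1]*b;R.append([*(p+q)/2,np.linalg.norm(p-q)])
    return np.array(R)
def proj(n,P):
    m=ctrl.camera_model(n);K=np.array(m["intrinsics"]);D=np.array(m["distortion"]);T=np.linalg.inv(np.array(m["cam_to_world"]))
    p=np.atleast_2d(P)@T[:3,:3].T+T[:3,3];p=p*[1,-1,-1]
    return cv2.projectPoints(p,np.zeros(3),np.zeros(3),K,D)[0].reshape(-1,2)
def grab(n,f): 
    im=ctrl.read_camera(n)[:,:,::-1].copy();cv2.imwrite(f"pics/{f}.png",im);return im
E
python3 - <<'E'
import cv2,numpy as np
t=cv2.imread("pics/top0.png");s=cv2.imread("pics/side0.png")
def c(im,x,y,w,h): return cv2.resize(im[y:y+h,x:x+w],(400,300),interpolation=cv2.INTER_CUBIC)
a=np.hstack([c(t,130,145,80,60),c(t,240,135,108,81)]);b=np.hstack([c(s,200,150,80,60),c(s,230,175,108,81)])
cv2.imwrite("pics/m1.png",np.vstack([a,b]))
a=np.hstack([c(t,370,120,80,60),c(t,380,155,48,36)]);b=np.hstack([c(s,290,255,100,75),c(s,310,290,48,36)])
cv2.imwrite("pics/m2.png",np.vstack([a,b]))
E
```

```text
(no output)
```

View pics/m1.png

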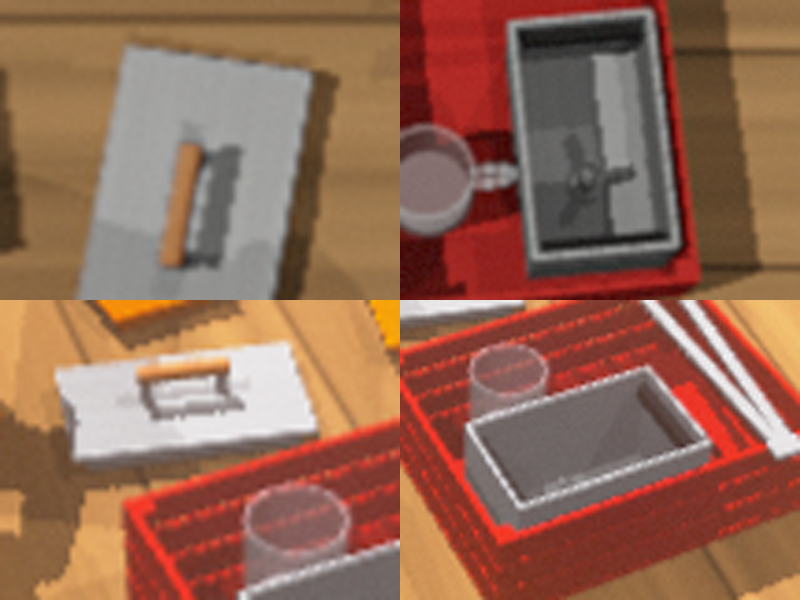

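View pics/m2.png

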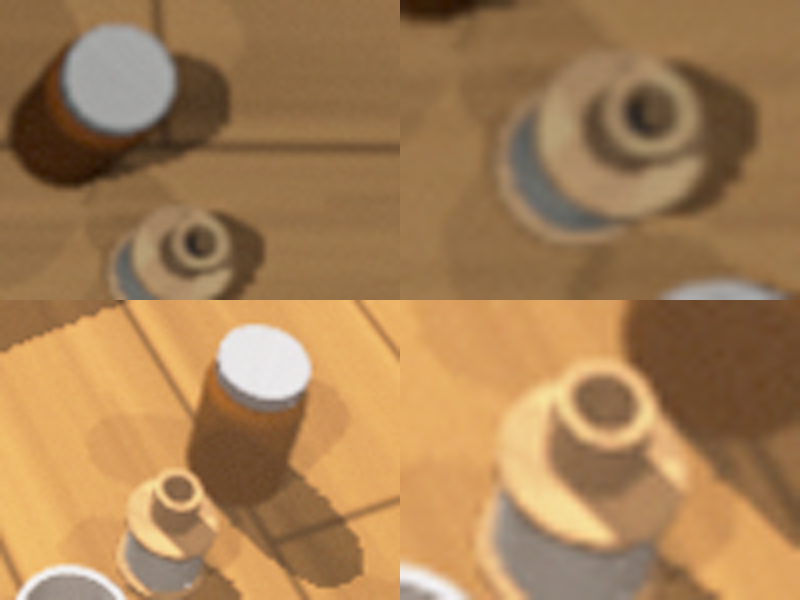

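The crops confirm the bright steel lid with a wooden bar, the box with the spindle near its -x (robot-side) end, and the spool's round neck with a clear bore. Now I'll measure.

```bash
python3 - <<'E'
from h import *
t=cv2.imread("pics/top0.png");s=cv2.imread("pics/side0.png")
def comp(im,mask,roi,name):
    x,y,w,h=roi;m=np.zeros(mask.shape,np.uint8);m[y:y+h,x:x+w]=mask[y:y+h,x:x+w]
    c=max(cv2.findContours(m,cv2.RETR_EXTERNAL,cv2.CHAIN_APPROX_NONE)[0],key=cv2.contourArea)
    q=cv2.approxPolyN(c,4,ensure_convex=True).reshape(-1,2) if hasattr(cv2,'approxPolyN') else None
    print(name,cv2.contourArea(c),q.tolist());return q.astype(float),c
def low(im,v,sat): 
    h=cv2.cvtColor(im,cv2.COLOR_BGR2HSV);return ((h[:,:,1]<sat)&(h[:,:,2]>v)).astype(np.uint8)*255
q={}
q['lt'],_=comp(t,low(t,70,60),(135,140,65,90),"lid top")
q['ls'],_=comp(s,low(s,120,50),(205,152,62,35),"lid side")
q['bt'],_=comp(t,low(t,150,50),(264,132,60,85),"box top")
q['bs'],_=comp(s,low(s,190,40),(244,190,74,50),"box side")
for k,z in(('lt',.024),('ls',.024),('bt',.121),('bs',.121)):
    P=plane("top" if k[1]=='t' else "side",q[k],z)[:,:2]; P=P[np.argsort(np.arctan2(*(P-P.mean(0)).T))]
    print(k,P.mean(0).round(4),P.round(3).tolist(),np.linalg.norm(P-np.roll(P,1,0),axis=1).round(3))
o=lambda im,x,y,w,h,lo,hi:None
def bar(im,roi,name):
    x,y,w,h=roi;hs=cv2.cvtColor(im,cv2.COLOR_BGR2HSV)[y:y+h,x:x+w]
    m=((hs[:,:,1]>90)&(hs[:,:,0]<20)&(hs[:,:,2]>90)).astype(np.uint8)
    n,l,st,ce=cv2.connectedComponentsWithStats(m);i=1+np.argmax(st[1:,4]);c=ce[i]+[x,y]
    yy,xx=np.where(l==i);e=np.linalg.eigh(np.cov(xx,yy))[1][:,1]
    print(name,st[i],c,e);return c
bt=bar(t,(155,165,25,40),"bar top");bs=bar(s,(224,158,28,12),"bar side")
print("handle",tri([bt],[bs]).round(4))
print("spool neck top",tri([(409.6,168.0)],[(334.2,301.8)]).round(4), plane("top",[(409.6,168.)],.095),plane("side",[(334.2,301.8)],.095))
E
```

```text
lid top 2408.5 [[193, 158], [182, 223], [143, 217], [154, 154]]
lid side 742.5 [[264, 176], [214, 182], [211, 164], [257, 158]]
box top 10.5 [[299, 169], [300, 178], [296, 178], [296, 168]]
box side 19.5 [[312, 190], [317, 195], [317, 198], [309, 190]]
lt [0.4856 0.3278] [[0.378, 0.282], [0.395, 0.401], [0.591, 0.375], [0.578, 0.254]] [0.203 0.12  0.198 0.122]
ls [0.4861 0.3276] [[0.379, 0.283], [0.398, 0.399], [0.591, 0.375], [0.577, 0.253]] [0.2   0.117 0.195 0.123]
bt [ 0.5098 -0.0593] [[0.496, -0.066], [0.496, -0.054], [0.525, -0.055], [0.522, -0.063]] [0.026 0.011 0.029 0.009]
bs [6.599e-01 2.000e-04] [[0.66, -0.025], [0.652, 0.021], [0.662, 0.017], [0.666, -0.012]] [0.015 0.047 0.01  0.029]
bar top [ 7  9  8 24 99] [165.68686869 185.52525253] [-0.17951929  0.98375445]
bar side [ 0  0 28  4 68] [234.02941176 158.95588235] [-0.99785521  0.06545972]
handle [[0.478  0.3236 0.084  0.0053]]
spool neck top [[ 0.5315 -0.388   0.0967  0.    ]] [[ 0.53184039 -0.38859845  0.095     ]] [[ 0.53220764 -0.38717893  0.095     ]]
```

```bash
python3 - <<'E'
from h import *
t=cv2.imread("pics/top0.png");s=cv2.imread("pics/side0.png")
f=400/108
def src(p,x0,y0,ox,oy): p=np.array(p,float);return (p-[ox,oy]+.5)/f-.5+[x0,y0]
T=src([(508,20),(655,8),(682,247),(528,263)],240,135,400,0)
S=src([(467,428),(650,368),(710,440),(520,507)],230,175,400,300)
def show(n,c,z):
    P=plane(n,c,z)[:,:2];e=(P[1]+P[0]-P[2]-P[3])/2
    print(n,c.round(1).tolist(),P.mean(0).round(4),P.round(3).tolist(),np.linalg.norm(P-np.roll(P,1,0),axis=1).round(3))
for n,im,c in(("top",t,T),("side",s,S)):
    show(n,c,.121)
    h=cv2.cvtColor(im,cv2.COLOR_BGR2HSV); b=255-h[:,:,1]
    c2=cv2.cornerSubPix(b,c.astype(np.float32).reshape(-1,1,2),(3,3),(-1,-1),(3,50,.01)).reshape(-1,2);show(n,c2,.121)
# red-exclusion silhouette masks
for n,im,roi in(("top",t,(264,130,60,82)),("side",s,(240,188,78,60))):
    x,y,w,hh=roi;h=cv2.cvtColor(im,cv2.COLOR_BGR2HSV)[y:y+hh,x:x+w]
    print(n,"V row mid",h[hh//2,:,2].tolist(),"S",h[hh//2,:,1].tolist())
ct=T.mean(0);cs=S.mean(0);print("tri corners",tri(T[[1,0,3,2]],S[[2,1,0,3]]).round(4))
# spindle tip top view
p=src([(581,178)],240,135,400,0);print("spindle tip",p,plane("top",p,.074))
E
```

```text
top [[268.8, 140.0], [308.5, 136.8], [315.8, 201.3], [274.2, 205.6]] [ 0.5178 -0.0425] [[0.608, 0.023], [0.617, -0.092], [0.429, -0.109], [0.417, 0.008]] [0.191 0.115 0.189 0.118]
top [[268.5, 140.3000030517578], [307.5, 136.39999389648438], [316.20001220703125, 200.5], [274.20001220703125, 205.60000610351562]] [ 0.5185 -0.0419] [[0.607, 0.024], [0.619, -0.089], [0.432, -0.11], [0.417, 0.008]] [0.191 0.113 0.188 0.119]
side [[247.7, 209.2], [297.1, 193.0], [313.3, 212.4], [262.0, 230.5]] [ 0.5191 -0.0413] [[0.421, 0.001], [0.607, 0.02], [0.617, -0.084], [0.432, -0.103]] [0.104 0.187 0.104 0.186]
side [[246.89999389648438, 208.5], [296.5, 191.8000030517578], [314.29998779296875, 213.5], [263.20001220703125, 229.6999969482422]] [ 0.5202 -0.0396] [[0.419, 0.005], [0.607, 0.026], [0.618, -0.089], [0.436, -0.101]] [0.108 0.189 0.116 0.182]
top V row mid [64, 64, 64, 66, 62, 65, 70, 96, 134, 144, 113, 97, 102, 104, 100, 102, 103, 104, 104, 103, 99, 94, 83, 88, 101, 102, 101, 99, 88, 83, 109, 147, 152, 151, 152, 151, 146, 135, 132, 134, 131, 114, 87, 82, 83, 98, 133, 149, 88, 67, 132, 165, 
[... 552 characters left out ...]
 207, 182, 174, 169, 143, 137, 119, 112, 115, 115, 112, 113, 114, 115, 116, 114, 165, 202, 227, 236, 237] S [174, 185, 211, 210, 206, 202, 205, 116, 42, 25, 21, 19, 19, 4, 4, 17, 46, 31, 24, 29, 26, 23, 23, 18, 25, 27, 25, 27, 21, 21, 19, 21, 25, 19, 23, 23, 25, 27, 21, 21, 23, 21, 27, 26, 18, 26, 28, 27, 24, 19, 18, 18, 18, 17, 19, 12, 11, 7, 8, 7, 9, 11, 13, 24, 30, 29, 27, 25, 32, 31, 35, 26, 27, 139, 196, 215, 210, 211]
tri corners [[ 6.139e-01 -9.070e-02  1.290e-01  2.400e-03]
 [ 6.082e-01  2.260e-02  1.185e-01  2.000e-04]
 [ 4.204e-01  7.300e-03  1.147e-01  5.400e-03]
 [ 4.289e-01 -1.082e-01  1.273e-01  1.400e-03]]
spindle tip [[288.505 182.695]] [[ 0.4916389  -0.03586339  0.074     ]]
```

```bash
cat > box.py <<'E'
from h import *
def rim(n,im,c):
    h=cv2.cvtColor(im,cv2.COLOR_BGR2HSV).astype(np.float32);g=h[:,:,2]*(h[:,:,1]<70)
    L=[]
    for i in range(4):
        a,b=c[i],c[(i+1)%4];d=(b-a)/np.linalg.norm(b-a);nn=np.array([-d[1],d[0]])
        if nn@(c.mean(0)-a)<0:nn=-nn
        o=np.arange(-2,4.01,.1);P=[]
        for u in np.linspace(.12,.88,60):
            q=(a+u*(b-a)+o[:,None]*nn).astype(np.float32)
            v=cv2.remap(g,q[:,0].reshape(1,-1),q[:,1].reshape(1,-1),cv2.INTER_CUBIC).ravel()
            v=cv2.GaussianBlur(v.reshape(1,-1),(0,0),4).ravel()
            P.append(q[np.argmax(v)])
        vx,vy,x,y=cv2.fitLine(np.array(P),cv2.DIST_HUBER,0,.01,.01).ravel()
        L.append(np.cross([x,y,1],[x+vx,y+vy,1]))
    C=np.array([np.cross(L[i-1],L[i]) for i in range(4)]);C=C[:,:2]/C[:,2:]
    return C
if __name__=="__main__":
    T=np.array([(268.8,140.0),(308,136.6),(315.9,201.),(274.2,205.6)]);S=np.array([(247.7,209.2),(297.1,193.0),(313.3,212.4),(262.0,230.5)])
    for n,c in(("top",T),("side",S)):
        C=rim(n,cv2.imread(f"pics/{n}0.png"),c);P=plane(n,C,.121)[:,:2]
        print(n,C.round(1).tolist(),P.mean(0).round(4),P.round(3).tolist(),np.linalg.norm(P-np.roll(P,1,0),axis=1).round(3))
        e=[P[0]-P[3],P[1]-P[2]] if n=="top" else [P[1]-P[0],P[2]-P[3]];print([np.arctan2(v[1],v[0]).round(3) for v in e])
    t=cv2.imread("pics/top0.png")[155:205,265:325];t=cv2.convertScaleAbs(cv2.resize(t,None,fx=12,fy=12,interpolation=cv2.INTER_CUBIC),alpha=1.5)
    for p,cl in (((.498,-.0434,.016),(0,255,0)),((.498,-.0434,.074),(255,0,0))):
        u=(proj("top",p)[0]-[265,155]+.5)*12;cv2.circle(t,tuple(int(v) for v in u),6,cl,2)
    cv2.imwrite("pics/spin.png",t)
E
python3 box.py
```

```text
top [[269.6, 141.3], [306.8, 137.8], [314.1, 200.6], [275.9, 204.1]] [ 0.5177 -0.0418] [[0.604, 0.02], [0.614, -0.087], [0.431, -0.104], [0.421, 0.003]] [0.183 0.108 0.184 0.108]
[np.float64(0.093), np.float64(0.093)]
side [[247.2, 207.8], [296.4, 193.4], [312.7, 213.0], [261.7, 230.3]] [ 0.5175 -0.04  ] [[0.421, 0.008], [0.603, 0.019], [0.614, -0.085], [0.431, -0.102]] [0.11  0.182 0.105 0.183]
[np.float64(0.063), np.float64(0.089)]
```

View pics/spin.png

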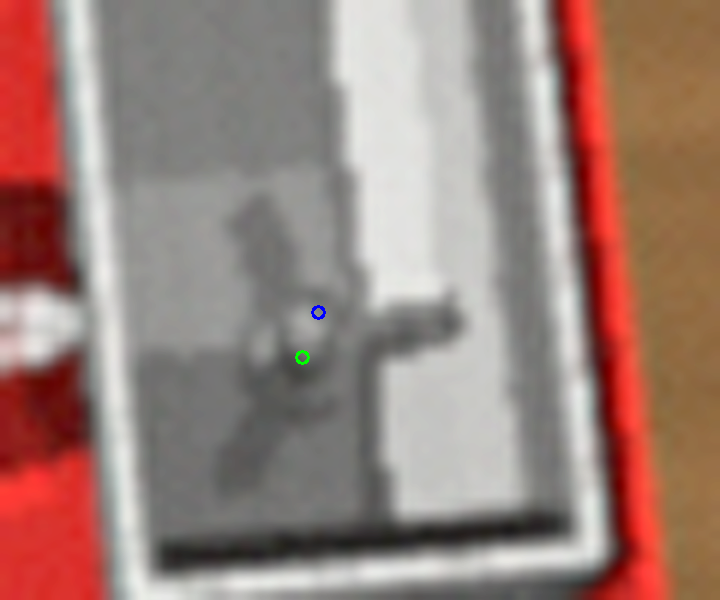

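The spindle's collar shows at (290,355) and its tip at about (305,318) in the crop. That puts its axis near (0.497,-0.041), which agrees with the box centre of (0.5177,-0.041), yaw 0.092.

```bash
cat > go.py <<'E'
import sys
from h import *
from scipy.spatial.transform import Rotation as R
def shift(tgts):
    s=ctrl.get_state();M=R.from_quat(s["tcp_rot"]).as_matrix();p=s["eef_pos"]
    a0=np.arctan2(M[1,1],M[0,1])
    print("t",round(s["time"],2),"p",p.round(4),"yang",a0.round(4),"F",s["contact_force"].round(1),"op",round(s["opening"],3),"ff",round(s["finger_force"],1),"q6",s["qpos"][5].round(2),"tilt",np.round(M[:2,2],4))
    for t in tgts: print(t,"->",(M.T@(np.array(t[:3])-p)).round(4),"yaw",(a0-t[3]).round(4))
if __name__=="__main__": shift([eval(a) for a in sys.argv[1:]])
E
python3 - <<'E'
from h import *
j=plane("top",[(393.4,135.2)],.13)[0];print("jar",j,"ram",plane("top",[(419,202)],.045)[0])
v=j[:2]-[.532,-.388];print(np.hypot(*v),np.arctan2(v[1],v[0]))
E
python3 go.py "(.50,.12,.25,1.6)" "(.532,-.388,.2,1.6)"
```

```text
jar [ 0.6204627  -0.33590222  0.13      ] ram [ 0.43931154 -0.42743064  0.045     ]
0.1026636683426999 0.5322353461722664
t 0.1 p [0.2418 0.6296 0.2301] yang 1.204 F [ 1.  -0.2  0.8] op 0.996 ff 0.0 q6 -0.15 tilt [-0.001  -0.0019]
(0.5, 0.12, 0.25, 1.6) -> [-0.4238 -0.3831 -0.0192] yaw -0.396
(0.532, -0.388, 0.2, 1.6) -> [-0.6359 -0.8457  0.0317] yaw -0.396
```

move_arm([
  {"x": -0.42,"y": -0.38,"z": -0.02,"yaw": -0.4},
  {"x": -0.42,"y": -0.38,"z": -0.02,"yaw": -0.4},
  {"x": -0.42,"y": -0.38,"z": -0.02,"yaw": -0.4},
  {"x": -0.42,"y": -0.38,"z": -0.02,"yaw": -0.4},
  {"x": -0.42,"y": -0.38,"z": -0.02,"yaw": -0.4},
])

```text
validation failed for argument at $.pl...
```

```bash
python3 go.py "(.50,.12,.25,1.6)" "(.532,-.388,.2,1.6)"
```

```text
t 0.1 p [0.2418 0.6296 0.2301] yang 1.204 F [ 1.  -0.2  0.8] op 0.996 ff 0.0 q6 -0.15 tilt [-0.001  -0.0019]
(0.5, 0.12, 0.25, 1.6) -> [-0.4238 -0.3831 -0.0192] yaw -0.396
(0.532, -0.388, 0.2, 1.6) -> [-0.6359 -0.8457  0.0317] yaw -0.396
```

Every row needs its "fingers" value, so I'll include it.

move_arm([
  {"x": -0.42,"y": -0.38,"z": -0.02,"yaw": -0.4,"fingers": 0},
  {"x": -0.42,"y": -0.38,"z": -0.02,"yaw": -0.4,"fingers": 0},
  {"x": -0.42,"y": -0.38,"z": -0.02,"yaw": -0.4,"fingers": 0},
  {"x": -0.42,"y": -0.38,"z": -0.02,"yaw": -0.4,"fingers": 0},
  {"x": -0.42,"y": -0.38,"z": -0.02,"yaw": -0.4,"fingers": 0},
])

```text
time: 0.6
eef_pos: [0.3549, 0.4055, 0.2397]
tcp_rot: [-0.017, 1.0, -0.0, -0.0]
contact_force: [0.3, -0.1, 0.5]
opening: 0.999
finger_force: 0.0
```

```bash
python3 go.py "(.50,.12,.25,1.6)" "(.532,-.388,.2,1.6)"
```

```text
t 0.6 p [0.3549 0.4055 0.2397] yang 1.6046 F [ 0.3 -0.1  0.5] op 0.999 ff 0.0 q6 -0.94 tilt [-0.0004 -0.0005]
(0.5, 0.12, 0.25, 1.6) -> [-0.1353 -0.2903 -0.0102] yaw 0.0046
(0.532, -0.388, 0.2, 1.6) -> [-0.1502 -0.7991  0.0401] yaw 0.0046
```

move_arm([
  {"x": -0.04,"y": -0.03,"z": -0.01,"yaw": 0,"fingers": 0},
  {"x": -0.08,"y": -0.06,"z": -0.01,"yaw": 0,"fingers": 0},
  {"x": -0.11,"y": -0.1,"z": -0.01,"yaw": 0,"fingers": 0},
  {"x": -0.13,"y": -0.145,"z": -0.01,"yaw": 0,"fingers": 0},
  {"x": -0.15,"y": -0.19,"z": -0.01,"yaw": 0,"fingers": 0},
])

```text
time: 1.1
eef_pos: [0.5115, 0.2206, 0.2496]
tcp_rot: [-0.017, 1.0, -0.0, -0.0]
contact_force: [0.8, -0.1, -0.5]
opening: 0.997
finger_force: 0.0
```

move_arm([
  {"x": 0,"y": -0.05,"z": 0,"yaw": 0,"fingers": 0},
  {"x": 0,"y": -0.1,"z": 0,"yaw": 0,"fingers": 0},
  {"x": 0,"y": -0.15,"z": 0,"yaw": 0,"fingers": 0},
  {"x": 0,"y": -0.2,"z": 0,"yaw": 0,"fingers": 0},
  {"x": 0,"y": -0.25,"z": 0,"yaw": 0,"fingers": 0},
])

```text
time: 1.6
eef_pos: [0.5187, -0.0292, 0.2498]
tcp_rot: [-0.017, 1.0, 0.0, -0.0]
contact_force: [0.8, 0.3, -0.1]
opening: 1.003
finger_force: 0.0
```

move_arm([
  {"x": 0,"y": -0.05,"z": 0,"yaw": 0,"fingers": 0},
  {"x": 0,"y": -0.1,"z": 0,"yaw": 0,"fingers": 0},
  {"x": 0,"y": -0.15,"z": 0,"yaw": 0,"fingers": 0},
  {"x": 0,"y": -0.2,"z": 0,"yaw": 0,"fingers": 0},
  {"x": 0,"y": -0.25,"z": 0,"yaw": 0,"fingers": 0},
])

```text
time: 2.1
eef_pos: [0.527, -0.2791, 0.2496]
tcp_rot: [-0.016, 1.0, 0.0, -0.0]
contact_force: [1.6, 1.2, -0.1]
opening: 1.004
finger_force: 0.0
```

```bash
python3 go.py "(.532,-.388,.16,1.6)" "(.532,-.388,.068,1.6)"
```

```text
t 2.1 p [ 0.527  -0.2791  0.2496] yang 1.6037 F [ 1.6  1.2 -0.1] op 1.004 ff 0.0 q6 -2.26 tilt [-0.0005  0.0006]
(0.532, -0.388, 0.16, 1.6) -> [-0.0015 -0.1091  0.0896] yaw 0.0037
(0.532, -0.388, 0.068, 1.6) -> [-0.0015 -0.1092  0.1816] yaw 0.0037
```

move_arm([
  {"x": 0,"y": -0.045,"z": 0,"yaw": 0,"fingers": 0},
  {"x": -0.001,"y": -0.09,"z": 0.02,"yaw": 0,"fingers": 0},
  {"x": -0.0015,"y": -0.109,"z": 0.055,"yaw": 0,"fingers": 0},
  {"x": -0.0015,"y": -0.109,"z": 0.09,"yaw": 0,"fingers": 0},
  {"x": -0.0015,"y": -0.109,"z": 0.115,"yaw": 0,"fingers": 0},
])

```text
time: 2.6
eef_pos: [0.5311, -0.386, 0.1313]
tcp_rot: [-0.016, 1.0, 0.002, -0.002]
contact_force: [-0.2, 0.5, -1.2]
opening: 1.004
finger_force: 0.0
```

```bash
python3 - <<'E'
from h import *
from go import shift
t=grab("top","t1");s=grab("side","s1")
c=lambda im,x,y:cv2.resize(im[y:y+75,x:x+100],(400,300),interpolation=cv2.INTER_CUBIC)
cv2.imwrite("pics/g1.png",np.hstack([c(t,360,125),c(s,285,250)]))
shift([(.532,-.388,.068,1.6)])
E
```

```text
t 2.7 p [ 0.5298 -0.3837  0.1289] yang 1.6034 F [ 0.1  1.  -0.2] op 0.996 ff 0.0 q6 -2.39 tilt [-0.0081  0.0081]
(0.532, -0.388, 0.068, 1.6) -> [-0.0025 -0.0049  0.0608] yaw 0.0034
```

View pics/g1.png

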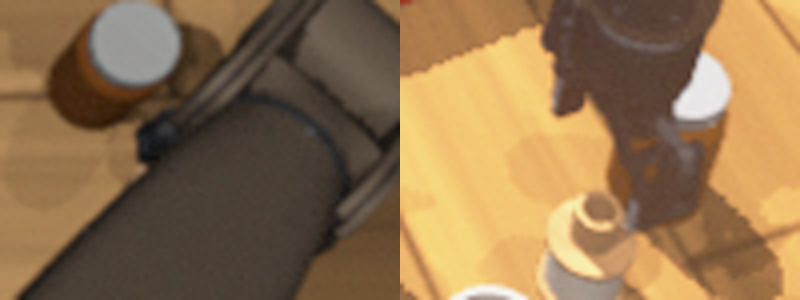

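The side crop shows the open fingers above and beside the neck, clear of the jar. I'll lower further and recheck the pose.

move_arm([
  {"x": 0,"y": 0,"z": 0,"yaw": 0,"fingers": 0},
  {"x": 0,"y": 0,"z": 0,"yaw": 0,"fingers": 0},
])

```text
time: 2.9
eef_pos: [0.5337, -0.3868, 0.1376]
tcp_rot: [-0.017, 1.0, -0.001, 0.001]
contact_force: [0.6, 0.3, 0.6]
opening: 1.0
finger_force: 0.0
```

```bash
python3 go.py "(.532,-.388,.068,1.6)"
```

```text
t 2.9 p [ 0.5337 -0.3868  0.1376] yang 1.6044 F [0.6 0.3 0.6] op 1.0 ff 0.0 q6 -2.39 tilt [ 0.0027 -0.0027]
(0.532, -0.388, 0.068, 1.6) -> [ 0.002  -0.001   0.0696] yaw 0.0044
```

move_arm([
  {"x": 0,"y": 0,"z": 0.015,"yaw": 0,"fingers": 0},
  {"x": 0,"y": 0,"z": 0.03,"yaw": 0,"fingers": 0},
  {"x": 0,"y": 0,"z": 0.045,"yaw": 0,"fingers": 0},
  {"x": 0,"y": 0,"z": 0.055,"yaw": 0,"fingers": 0},
  {"x": 0,"y": 0,"z": 0.06,"yaw": 0,"fingers": 0},
])

```text
time: 3.4
eef_pos: [0.5317, -0.3851, 0.0726]
tcp_rot: [-0.017, 1.0, 0.001, -0.001]
contact_force: [0.0, 1.1, 0.1]
opening: 0.996
finger_force: 0.0
```

move_arm([
  {"x": 0,"y": 0,"z": 0.004,"yaw": 0,"fingers": 0},
  {"x": 0,"y": 0,"z": 0.005,"yaw": 0,"fingers": 0},
  {"x": 0,"y": 0,"z": 0.005,"yaw": 0,"fingers": 0},
  {"x": 0,"y": 0,"z": 0.005,"yaw": 0,"fingers": 0},
])

```text
time: 3.8
eef_pos: [0.533, -0.3864, 0.0709]
tcp_rot: [-0.017, 1.0, -0.0, 0.0]
contact_force: [0.3, -0.1, 0.6]
opening: 1.0
finger_force: 0.0
```

```bash
python3 go.py "(.532,-.388,.068,1.6)"
```

```text
t 3.8 p [ 0.533  -0.3864  0.0709] yang 1.604 F [ 0.3 -0.1  0.6] op 1.0 ff 0.0 q6 -2.39 tilt [ 0.0009 -0.0009]
(0.532, -0.388, 0.068, 1.6) -> [ 0.0011 -0.0015  0.0029] yaw 0.004
```

move_arm([
  {"x": 0,"y": -0.001,"z": 0.002,"yaw": 0,"fingers": 0.5},
  {"x": 0,"y": -0.001,"z": 0.002,"yaw": 0,"fingers": 0.7},
  {"x": 0,"y": -0.001,"z": 0.002,"yaw": 0,"fingers": 1},
  {"x": 0,"y": -0.001,"z": 0.002,"yaw": 0,"fingers": 1},
  {"x": 0,"y": -0.001,"z": 0.002,"yaw": 0,"fingers": 1},
], force=50)

```text
time: 4.3
eef_pos: [0.5328, -0.3873, 0.0685]
tcp_rot: [-0.017, 1.0, -0.0, 0.0]
contact_force: [-0.4, -0.7, 1.6]
opening: 0.364
finger_force: 49.4
```

move_arm([
  {"x": 0,"y": 0,"z": 0,"yaw": 0,"fingers": 1},
  {"x": 0,"y": 0,"z": 0,"yaw": 0,"fingers": 1},
  {"x": 0,"y": 0,"z": 0,"yaw": 0,"fingers": 1},
  {"x": 0,"y": 0,"z": 0,"yaw": 0,"fingers": 1},
])

```text
time: 4.7
eef_pos: [0.5328, -0.3873, 0.0685]
tcp_rot: [-0.017, 1.0, -0.0, 0.0]
contact_force: [0.6, -0.7, 2.4]
opening: 0.367
finger_force: 49.4
```

```bash
python3 go.py
```

```text
t 4.7 p [ 0.5328 -0.3873  0.0685] yang 1.604 F [ 0.6 -0.7  2.4] op 0.367 ff 49.4 q6 -2.39 tilt [ 0.0004 -0.0006]
```

move_arm([
  {"x": 0,"y": 0,"z": -0.01,"yaw": 0,"fingers": 1},
  {"x": 0,"y": 0,"z": -0.035,"yaw": 0,"fingers": 1},
  {"x": 0,"y": 0,"z": -0.07,"yaw": 0,"fingers": 1},
  {"x": 0,"y": 0,"z": -0.105,"yaw": 0,"fingers": 1},
  {"x": 0,"y": 0,"z": -0.14,"yaw": 0,"fingers": 1},
])

```text
time: 5.2
eef_pos: [0.5322, -0.3862, 0.2089]
tcp_rot: [-0.017, 1.0, 0.001, -0.001]
contact_force: [1.0, -0.5, -2.1]
opening: 0.359
finger_force: 49.7
```

move_arm([
  {"x": 0,"y": 0.01,"z": -0.015,"yaw": 0,"fingers": 1},
  {"x": 0,"y": 0.03,"z": -0.02,"yaw": 0,"fingers": 1},
  {"x": 0.005,"y": 0.065,"z": -0.02,"yaw": 0,"fingers": 1},
  {"x": 0.01,"y": 0.105,"z": -0.02,"yaw": 0,"fingers": 1},
  {"x": 0.015,"y": 0.145,"z": -0.02,"yaw": 0,"fingers": 1},
])

```text
time: 5.7
eef_pos: [0.511, -0.2389, 0.2249]
tcp_rot: [-0.017, 1.0, 0.002, -0.002]
contact_force: [0.3, 0.8, -1.2]
opening: 0.367
finger_force: 49.8
```

move_arm([
  {"x": 0.005,"y": 0.04,"z": 0,"yaw": 0,"fingers": 1},
  {"x": 0.01,"y": 0.08,"z": 0,"yaw": 0,"fingers": 1},
  {"x": 0.012,"y": 0.12,"z": 0,"yaw": 0,"fingers": 1},
  {"x": 0.014,"y": 0.155,"z": 0,"yaw": 0,"fingers": 1},
  {"x": 0.014,"y": 0.18,"z": 0,"yaw": 0,"fingers": 1},
])

```text
time: 6.2
eef_pos: [0.4901, -0.0591, 0.2251]
tcp_rot: [-0.018, 1.0, 0.001, -0.003]
contact_force: [0.1, -0.3, -1.9]
opening: 0.365
finger_force: 49.8
```

```bash
python3 go.py "(.497,-.041,.225,1.663)"
```

```text
t 6.2 p [ 0.4901 -0.0591  0.2251] yang 1.6062 F [ 0.1 -0.3 -1.9] op 0.365 ff 49.8 q6 -1.93 tilt [-0.0053  0.0028]
(0.497, -0.041, 0.225, 1.663) -> [-0.0076  0.0178  0.0001] yaw -0.0568
```

move_arm([
  {"x": -0.004,"y": 0.009,"z": 0,"yaw": -0.03,"fingers": 1},
  {"x": -0.007,"y": 0.018,"z": 0,"yaw": -0.057,"fingers": 1},
  {"x": -0.007,"y": 0.018,"z": 0.01,"yaw": -0.057,"fingers": 1},
  {"x": -0.007,"y": 0.018,"z": 0.015,"yaw": -0.057,"fingers": 1},
  {"x": -0.007,"y": 0.018,"z": 0.015,"yaw": -0.057,"fingers": 1},
])

```text
time: 6.7
eef_pos: [0.4983, -0.0455, 0.2111]
tcp_rot: [-0.044, 0.999, 0.0, -0.002]
contact_force: [-0.1, -0.1, -1.7]
opening: 0.362
finger_force: 49.9
```

```bash
python3 - <<'E'
from h import *
from go import shift
t=grab("top","t2");s=grab("side","s2")
c=lambda im,x,y:cv2.resize(im[y:y+75,x:x+100],(400,300),interpolation=cv2.INTER_CUBIC)
cv2.imwrite("pics/g2.png",np.hstack([c(t,240,135),c(s,230,155)]))
shift([(.497,-.041,.21,1.663)])
E
```

```text
t 6.8 p [ 0.4991 -0.0457  0.2125] yang 1.6596 F [-0.7  0.1 -0.8] op 0.362 ff 49.9 q6 -1.95 tilt [-0.0012  0.0002]
(0.497, -0.041, 0.21, 1.663) -> [0.0017 0.0049 0.0025] yaw -0.0034
```

View pics/g2.png

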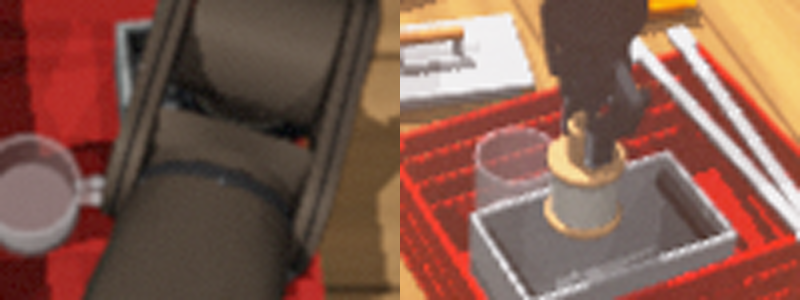

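The side crop shows the spool upright in the gripper above the robot end of the box. I'll trim the position, let it settle, then descend.

move_arm([
  {"x": 0.001,"y": 0.0045,"z": 0.01,"yaw": 0,"fingers": 1},
  {"x": 0.001,"y": 0.0045,"z": 0.025,"yaw": 0,"fingers": 1},
  {"x": 0.001,"y": 0.0045,"z": 0.04,"yaw": 0,"fingers": 1},
  {"x": 0.001,"y": 0.0045,"z": 0.05,"yaw": 0,"fingers": 1},
  {"x": 0.001,"y": 0.0045,"z": 0.055,"yaw": 0,"fingers": 1},
])

```text
time: 7.3
eef_pos: [0.4969, -0.0403, 0.1561]
tcp_rot: [-0.045, 0.999, 0.0, -0.001]
contact_force: [0.5, 0.0, -2.1]
opening: 0.363
finger_force: 49.9
```

move_arm([
  {"x": 0,"y": 0,"z": 0,"yaw": 0,"fingers": 1},
  {"x": 0,"y": 0,"z": 0,"yaw": 0,"fingers": 1},
  {"x": 0,"y": 0,"z": 0,"yaw": 0,"fingers": 1},
  {"x": 0,"y": 0,"z": 0,"yaw": 0,"fingers": 1},
])

```text
time: 7.7
eef_pos: [0.4984, -0.0407, 0.1589]
tcp_rot: [-0.045, 0.999, -0.0, 0.001]
contact_force: [-0.2, -0.1, -1.1]
opening: 0.366
finger_force: 49.9
```

```bash
python3 - <<'E'
from h import *
from go import shift
s=grab("side","s3")
shift([(.497,-.041,.085,1.663)])
# where side camera expects the spool flanges' rims for axis at TCP
p=ctrl.get_state()["eef_pos"];b=p[2]-.0685
for z in(b+.062,):
    a=np.linspace(0,6.283,60);c=proj("side",np.c_[p[0]+.031*np.cos(a),p[1]+.031*np.sin(a),0*a+z]);print("pred flange extents",c.min(0).round(1),c.max(0).round(1))
h=cv2.cvtColor(s,cv2.COLOR_BGR2HSV);m=((h[:,:,0]>8)&(h[:,:,0]<25)&(h[:,:,1]>80)&(h[:,:,2]>110)).astype(np.uint8)
x0,y0=235,170;n,l,st,ce=cv2.connectedComponentsWithStats(m[y0:245,x0:320])
for q in st[1:]:
    if q[4]>25: print("comp",q+[x0,y0,0,0,0])
E
```

```text
t 7.75 p [ 0.4983 -0.0407  0.1588] yang 1.6611 F [-0.7 -0.1 -1.9] op 0.361 ff 49.9 q6 -1.95 tilt [ 0.0013 -0.0004]
(0.497, -0.041, 0.085, 1.663) -> [ 0.0014 -0.0002  0.0738] yaw -0.0019
pred flange extents [265.1 198.6] [284.6 212. ]
comp [309 170  11  11  66]
comp [235 180  20   6  50]
comp [265 194  20  19 181]
comp [265 216  19   9  50]
comp [235 227  11  18 102]
comp [304 239  16   6  58]
```

move_arm([
  {"x": 0.001,"y": 0,"z": 0.008,"yaw": 0,"fingers": 1},
  {"x": 0.001,"y": 0,"z": 0.014,"yaw": 0,"fingers": 1},
  {"x": 0.001,"y": 0,"z": 0.02,"yaw": 0,"fingers": 1},
  {"x": 0.001,"y": 0,"z": 0.026,"yaw": 0,"fingers": 1},
  {"x": 0.001,"y": 0,"z": 0.03,"yaw": 0,"fingers": 1},
])

```text
time: 8.25
eef_pos: [0.4965, -0.0406, 0.1271]
tcp_rot: [-0.045, 0.999, 0.0, -0.001]
contact_force: [-0.4, 0.3, -1.6]
opening: 0.361
finger_force: 49.9
```

```bash
python3 go.py "(.497,-.041,.085,1.663)"
```

```text
t 8.25 p [ 0.4965 -0.0406  0.1271] yang 1.661 F [-0.4  0.3 -1.6] op 0.361 ff 49.9 q6 -1.95 tilt [-0.0012  0.0004]
(0.497, -0.041, 0.085, 1.663) -> [-0.0005 -0.0005  0.0421] yaw -0.002
```

move_arm([
  {"x": 0,"y": 0,"z": 0.01,"yaw": 0,"fingers": 1},
  {"x": 0,"y": 0,"z": 0.018,"yaw": 0,"fingers": 1},
  {"x": 0,"y": 0,"z": 0.026,"yaw": 0,"fingers": 1},
  {"x": 0,"y": 0,"z": 0.033,"yaw": 0,"fingers": 1},
  {"x": 0,"y": 0,"z": 0.038,"yaw": 0,"fingers": 1},
])

```text
time: 8.75
eef_pos: [0.4966, -0.0406, 0.0892]
tcp_rot: [-0.045, 0.999, 0.0, -0.0]
contact_force: [0.8, 0.3, -1.5]
opening: 0.364
finger_force: 49.9
```

move_arm([
  {"x": 0,"y": 0,"z": 0,"yaw": 0,"fingers": 1},
  {"x": 0,"y": 0,"z": 0.002,"yaw": 0,"fingers": 1},
  {"x": 0,"y": 0,"z": 0.004,"yaw": 0,"fingers": 1},
  {"x": 0,"y": 0,"z": 0.004,"yaw": 0,"fingers": 1},
])

```text
time: 9.15
eef_pos: [0.4969, -0.0407, 0.0861]
tcp_rot: [-0.045, 0.999, -0.0, 0.0]
contact_force: [1.7, 1.1, -1.7]
opening: 0.364
finger_force: 49.9
```

```bash
python3 go.py "(.497,-.041,.085,1.663)"
```

```text
t 9.15 p [ 0.4969 -0.0407  0.0861] yang 1.661 F [ 1.7  1.1 -1.7] op 0.364 ff 49.9 q6 -1.95 tilt [ 0. -0.]
(0.497, -0.041, 0.085, 1.663) -> [-0.     -0.0003  0.0011] yaw -0.002
```

move_arm([
  {"x": 0,"y": 0,"z": 0.0015,"yaw": 0,"fingers": 1},
  {"x": 0,"y": 0,"z": 0.003,"yaw": 0,"fingers": 1},
  {"x": 0,"y": 0,"z": 0.003,"yaw": 0,"fingers": 1},
])

```text
time: 9.45
eef_pos: [0.4976, -0.0408, 0.0842]
tcp_rot: [-0.045, 0.999, -0.0, 0.001]
contact_force: [-1.4, 0.5, 3.8]
opening: 0.365
finger_force: 50.3
```

```bash
python3 go.py "(.497,-.041,.085,1.663)"
```

```text
t 9.45 p [ 0.4976 -0.0408  0.0842] yang 1.661 F [-1.4  0.5  3.8] op 0.365 ff 50.3 q6 -1.95 tilt [ 0.001  -0.0002]
(0.497, -0.041, 0.085, 1.663) -> [ 0.0006 -0.0001 -0.0008] yaw -0.002
```

Upward force appears at exactly the seated height, so the spool is down. I'll release with a partial opening and rise.

move_arm([
  {"x": 0,"y": 0,"z": -0.001,"yaw": 0,"fingers": 0.55},
  {"x": 0,"y": 0,"z": -0.001,"yaw": 0,"fingers": 0.45},
  {"x": 0,"y": 0,"z": -0.001,"yaw": 0,"fingers": 0.42},
  {"x": 0,"y": 0,"z": -0.001,"yaw": 0,"fingers": 0.42},
  {"x": 0,"y": 0,"z": -0.001,"yaw": 0,"fingers": 0.42},
])

```text
time: 9.95
eef_pos: [0.4969, -0.0406, 0.084]
tcp_rot: [-0.045, 0.999, 0.0, -0.0]
contact_force: [-0.9, 0.1, -0.3]
opening: 0.584
finger_force: 0.0
```

move_arm([
  {"x": 0,"y": 0,"z": -0.01,"yaw": 0,"fingers": 0.42},
  {"x": 0,"y": 0,"z": -0.03,"yaw": 0,"fingers": 0.42},
  {"x": 0,"y": 0,"z": -0.06,"yaw": 0,"fingers": 0.42},
  {"x": 0,"y": 0,"z": -0.09,"yaw": 0,"fingers": 0.42},
  {"x": 0,"y": 0,"z": -0.12,"yaw": 0,"fingers": 0.42},
])

```text
time: 10.45
eef_pos: [0.4969, -0.0406, 0.2061]
tcp_rot: [-0.045, 0.999, -0.0, 0.0]
contact_force: [0.4, -0.5, 0.2]
opening: 0.575
finger_force: 0.0
```

```bash
python3 go.py "(.486,.328,.16,1.433)"
```

```text
t 10.45 p [ 0.4969 -0.0406  0.2061] yang 1.661 F [ 0.4 -0.5  0.2] op 0.575 ff 0.0 q6 -1.95 tilt [ 0.0006 -0.0002]
(0.486, 0.328, 0.16, 1.433) -> [-0.0224  0.3681  0.046 ] yaw 0.228
```

move_arm([
  {"x": 0,"y": 0.03,"z": 0,"yaw": 0.1,"fingers": 0.2},
  {"x": -0.005,"y": 0.075,"z": 0,"yaw": 0.2,"fingers": 0.2},
  {"x": -0.01,"y": 0.125,"z": 0,"yaw": 0.228,"fingers": 0.2},
  {"x": -0.013,"y": 0.175,"z": 0,"yaw": 0.228,"fingers": 0.2},
  {"x": -0.016,"y": 0.225,"z": 0,"yaw": 0.228,"fingers": 0.2},
])

```text
time: 10.95
eef_pos: [0.4925, 0.1863, 0.2053]
tcp_rot: [0.069, 0.998, 0.0, 0.001]
contact_force: [1.3, -0.1, -0.2]
opening: 0.802
finger_force: 0.0
```

```bash
python3 go.py "(.486,.328,.14,1.433)"
```

```text
t 10.95 p [0.4925 0.1863 0.2053] yang 1.4325 F [ 1.3 -0.1 -0.2] op 0.802 ff 0.0 q6 -1.26 tilt [0.0017 0.0002]
(0.486, 0.328, 0.14, 1.433) -> [0.0261 0.1394 0.0653] yaw -0.0005
```

move_arm([
  {"x": 0.01,"y": 0.045,"z": 0.01,"yaw": 0,"fingers": 0.4},
  {"x": 0.018,"y": 0.085,"z": 0.03,"yaw": 0,"fingers": 0.4},
  {"x": 0.024,"y": 0.12,"z": 0.05,"yaw": 0,"fingers": 0.4},
  {"x": 0.026,"y": 0.139,"z": 0.065,"yaw": 0,"fingers": 0.4},
  {"x": 0.026,"y": 0.139,"z": 0.075,"yaw": 0,"fingers": 0.4},
])

```text
time: 11.45
eef_pos: [0.4852, 0.3278, 0.1284]
tcp_rot: [0.067, 0.998, -0.0, -0.0]
contact_force: [-0.6, -0.7, -0.3]
opening: 0.598
finger_force: 0.0
```

```bash
python3 - <<'E'
from h import *
from go import shift
t=grab("top","t4");s=grab("side","s4")
c=lambda im,x,y:cv2.resize(im[y:y+75,x:x+100],(400,300),interpolation=cv2.INTER_CUBIC)
cv2.imwrite("pics/g4.png",np.vstack([np.hstack([c(t,240,135),c(s,230,165)]),np.hstack([c(t,125,150),c(s,190,125)])]))
shift([(.486,.328,.08,1.433)])
for n in("top","side"):print(n,proj(n,[(.497,-.041,.111)]).round(1))
E
```

```text
t 11.55 p [0.4848 0.3252 0.1277] yang 1.434 F [ 0.  -0.7  0.1] op 0.596 ff 0.0 q6 -1.02 tilt [-0.0031 -0.0018]
(0.486, 0.328, 0.08, 1.433) -> [-0.0009  0.003   0.0477] yaw 0.001
top [[291.1 178.4]]
side [[274.  214.5]]
```

View pics/g4.png

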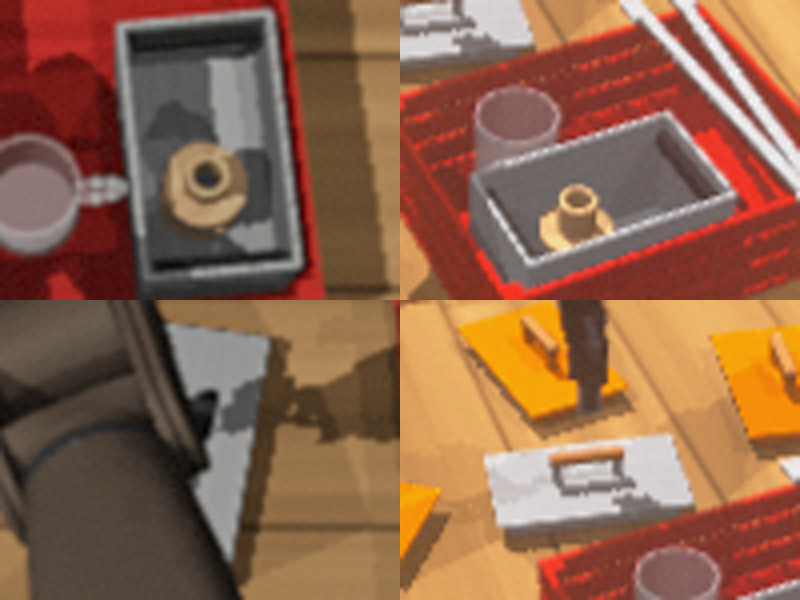

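The spool neck appears at top (291.6,179) and side (274.2,214.2), matching the prediction for a fully seated spool. The lid bar is at side (236.3,163.7) and was at top (165.7,185.5) earlier.

```bash
python3 - <<'E'
from h import *
from box import rim
print(tri([(165.7,185.5)],[(236.4,163.6)]),plane("top",[(165.7,185.5)],.058),plane("side",[(236.4,163.6)],.055))
T=np.array([(268.8,140.0),(308,136.6),(315.9,201.),(274.2,205.6)]);S=np.array([(247.7,209.2),(297.1,193.0),(313.3,212.4),(262.0,230.5)])
for n,c in(("top",T),("side",S)):
    C=rim(n,cv2.imread(f"pics/{n[0]}4.png"),c);P=plane(n,C,.121)[:,:2]
    e=[P[0]-P[3],P[1]-P[2]] if n=="top" else [P[1]-P[0],P[2]-P[3]];print(n,P.mean(0).round(4),np.linalg.norm(P-np.roll(P,1,0),axis=1).round(3),[np.arctan2(v[1],v[0]).round(3) for v in e])
E
python3 go.py "(.486,.328,.033,1.433)"
```

```text
[[4.86279342e-01 3.29097334e-01 5.42188428e-02 2.23188096e-04]] [[0.48567545 0.32833197 0.058     ]] [[0.48586954 0.32812078 0.055     ]]
top [ 0.5177 -0.0419] [0.184 0.108 0.183 0.108] [np.float64(0.096), np.float64(0.093)]
side [ 0.5175 -0.0401] [0.111 0.183 0.104 0.183] [np.float64(0.056), np.float64(0.093)]
t 11.55 p [0.4848 0.3252 0.1277] yang 1.434 F [ 0.  -0.7  0.1] op 0.596 ff 0.0 q6 -1.02 tilt [-0.0031 -0.0018]
(0.486, 0.328, 0.033, 1.433) -> [-0.001   0.0031  0.0947] yaw 0.001
```

move_arm([
  {"x": 0,"y": 0,"z": 0.025,"yaw": 0,"fingers": 0.4},
  {"x": 0,"y": 0,"z": 0.05,"yaw": 0,"fingers": 0.4},
  {"x": 0,"y": 0,"z": 0.07,"yaw": 0,"fingers": 0.4},
  {"x": 0,"y": 0,"z": 0.085,"yaw": 0,"fingers": 0.4},
  {"x": 0,"y": 0,"z": 0.095,"yaw": 0,"fingers": 0.4},
])

```text
time: 12.05
eef_pos: [0.4863, 0.3247, 0.0339]
tcp_rot: [0.07, 0.998, -0.0, 0.0]
contact_force: [-0.6, 0.1, 0.9]
opening: 0.601
finger_force: 0.0
```

move_arm([
  {"x": 0,"y": 0,"z": 0,"yaw": 0,"fingers": 0.4},
  {"x": 0,"y": 0,"z": 0,"yaw": 0,"fingers": 0.4},
  {"x": 0,"y": 0,"z": 0,"yaw": 0,"fingers": 0.4},
])

```text
time: 12.35
eef_pos: [0.487, 0.326, 0.0355]
tcp_rot: [0.069, 0.998, 0.001, 0.001]
contact_force: [0.7, 1.2, -1.1]
opening: 0.597
finger_force: 0.0
```

```bash
python3 go.py "(.486,.328,.033,1.433)"
```

```text
t 12.35 p [0.487  0.326  0.0355] yang 1.4329 F [ 0.7  1.2 -1.1] op 0.597 ff 0.0 q6 -1.02 tilt [0.0022 0.0009]
(0.486, 0.328, 0.033, 1.433) -> [0.0012 0.0018 0.0025] yaw -0.0001
```

move_arm([
  {"x": 0.001,"y": 0.0015,"z": 0.002,"yaw": 0,"fingers": 0.6},
  {"x": 0.001,"y": 0.0015,"z": 0.002,"yaw": 0,"fingers": 0.75},
  {"x": 0.001,"y": 0.0015,"z": 0.002,"yaw": 0,"fingers": 1},
  {"x": 0.001,"y": 0.0015,"z": 0.002,"yaw": 0,"fingers": 1},
  {"x": 0.001,"y": 0.0015,"z": 0.002,"yaw": 0,"fingers": 1},
], force=90)

```text
time: 12.85
eef_pos: [0.4854, 0.3278, 0.0328]
tcp_rot: [0.069, 0.998, 0.0, 0.0]
contact_force: [-1.5, 2.0, 3.7]
opening: 0.146
finger_force: 88.2
```

move_arm([
  {"x": 0,"y": 0,"z": 0,"yaw": 0,"fingers": 1},
  {"x": 0,"y": 0,"z": 0,"yaw": 0,"fingers": 1},
  {"x": 0,"y": 0,"z": -0.002,"yaw": 0,"fingers": 1},
  {"x": 0,"y": 0,"z": -0.006,"yaw": 0,"fingers": 1},
  {"x": 0,"y": 0,"z": -0.012,"yaw": 0,"fingers": 1},
])

```text
time: 13.35
eef_pos: [0.4837, 0.3263, 0.0425]
tcp_rot: [0.069, 0.998, -0.001, -0.002]
contact_force: [0.1, -0.4, -4.0]
opening: 0.145
finger_force: 87.8
```

```bash
python3 go.py "(.5177,-.041,.2,1.663)"
```

```text
t 13.35 p [0.4837 0.3263 0.0425] yang 1.4329 F [ 0.1 -0.4 -4. ] op 0.145 ff 87.8 q6 -1.01 tilt [-0.0036 -0.0021]
(0.5177, -0.041, 0.2, 1.663) -> [-0.0836 -0.3595 -0.1569] yaw -0.2301
```

move_arm([
  {"x": 0,"y": 0,"z": -0.03,"yaw": 0,"fingers": 1},
  {"x": 0,"y": 0,"z": -0.06,"yaw": 0,"fingers": 1},
  {"x": 0,"y": 0,"z": -0.09,"yaw": 0,"fingers": 1},
  {"x": 0,"y": 0,"z": -0.125,"yaw": 0,"fingers": 1},
  {"x": 0,"y": 0,"z": -0.155,"yaw": 0,"fingers": 1},
])

```text
time: 13.85
eef_pos: [0.4849, 0.3269, 0.2004]
tcp_rot: [0.069, 0.998, -0.0, 0.0]
contact_force: [1.6, 0.2, -2.1]
opening: 0.144
finger_force: 88.4
```

move_arm([
  {"x": -0.005,"y": -0.015,"z": -0.005,"yaw": -0.03,"fingers": 1},
  {"x": -0.014,"y": -0.05,"z": -0.007,"yaw": -0.08,"fingers": 1},
  {"x": -0.022,"y": -0.09,"z": -0.007,"yaw": -0.13,"fingers": 1},
  {"x": -0.032,"y": -0.13,"z": -0.007,"yaw": -0.18,"fingers": 1},
  {"x": -0.04,"y": -0.17,"z": -0.007,"yaw": -0.23,"fingers": 1},
])

```text
time: 14.35
eef_pos: [0.5008, 0.1517, 0.2057]
tcp_rot: [-0.047, 0.999, -0.0, -0.0]
contact_force: [1.6, 0.7, -4.4]
opening: 0.143
finger_force: 88.4
```

```bash
python3 go.py "(.5177,-.041,.19,1.663)"
```

```text
t 14.35 p [0.5008 0.1517 0.2057] yang 1.6655 F [ 1.6  0.7 -4.4] op 0.143 ff 88.4 q6 -1.56 tilt [-0.0008 -0.0006]
(0.5177, -0.041, 0.19, 1.663) -> [ 0.0014 -0.1934  0.0158] yaw 0.0025
```

move_arm([
  {"x": 0,"y": -0.045,"z": 0,"yaw": 0,"fingers": 1},
  {"x": 0,"y": -0.09,"z": 0,"yaw": 0,"fingers": 1},
  {"x": 0.001,"y": -0.135,"z": 0,"yaw": 0,"fingers": 1},
  {"x": 0.001,"y": -0.17,"z": 0.008,"yaw": 0,"fingers": 1},
  {"x": 0.001,"y": -0.193,"z": 0.016,"yaw": 0,"fingers": 1},
])

```text
time: 14.85
eef_pos: [0.5178, -0.0416, 0.19]
tcp_rot: [-0.045, 0.999, -0.0, -0.0]
contact_force: [0.7, 0.4, -4.0]
opening: 0.143
finger_force: 88.4
```

move_arm([
  {"x": 0,"y": 0,"z": 0,"yaw": 0,"fingers": 1},
  {"x": 0,"y": 0,"z": 0,"yaw": 0,"fingers": 1},
  {"x": 0,"y": 0,"z": 0,"yaw": 0,"fingers": 1},
  {"x": 0,"y": 0,"z": 0,"yaw": 0,"fingers": 1},
  {"x": 0,"y": 0,"z": 0,"yaw": 0,"fingers": 1},
])

```text
time: 15.35
eef_pos: [0.5183, -0.038, 0.1905]
tcp_rot: [-0.047, 0.999, -0.0, 0.0]
contact_force: [0.1, 0.3, -4.7]
opening: 0.144
finger_force: 88.5
```

```bash
python3 - <<'E'
from h import *
from go import shift
t=grab("top","t5");s=grab("side","s5")
shift([(.5177,-.041,.17,1.663)])
h=cv2.cvtColor(s,cv2.COLOR_BGR2HSV);x,y,w,hh=215,140,130,100
m=np.zeros(s.shape[:2],np.uint8);m[y:y+hh,x:x+w]=((h[:,:,1]<60)&(h[:,:,2]>150))[y:y+hh,x:x+w]
c=max(cv2.findContours(m,0,1)[0],key=cv2.contourArea);q=cv2.approxPolyN(c,4,ensure_convex=True).reshape(-1,2).astype(float)
p=ctrl.get_state()["eef_pos"];z=p[2]-.033+.024
P=plane("side",q,z)[:,:2];print(q.tolist(),cv2.contourArea(c),P.mean(0),P.round(3).tolist(),np.linalg.norm(P-np.roll(P,1,0),axis=1).round(3))
c=lambda im,x,y:cv2.resize(im[y:y+75,x:x+100],(400,300),interpolation=cv2.INTER_CUBIC)
cv2.imwrite("pics/g5.png",np.hstack([c(t,240,135),c(s,230,150)]))
E
```

```text
t 15.45 p [ 0.5183 -0.0382  0.1904] yang 1.6641 F [ 0.3  0.3 -2.8] op 0.145 ff 88.5 q6 -1.93 tilt [ 0.0003 -0.0001]
(0.5177, -0.041, 0.17, 1.663) -> [ 0.0009 -0.0027  0.0204] yaw 0.0011
[[340.0, 216.0], [261.0, 231.0], [239.0, 198.0], [300.0, 160.0]] 1571.5 [ 0.5268923  -0.05421101] [[0.652, -0.177], [0.408, -0.155], [0.392, -0.001], [0.656, 0.116]] [0.293 0.246 0.155 0.289]
```

View pics/g5.png

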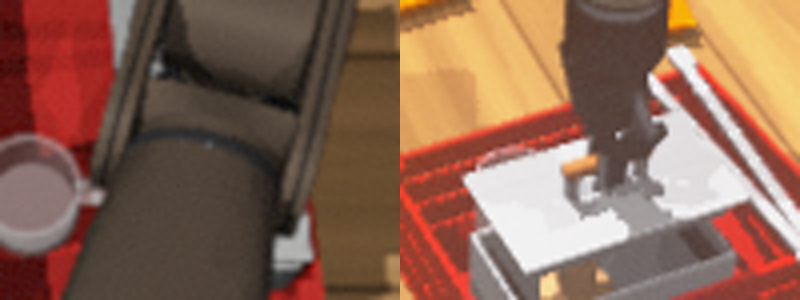

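The side crop shows the lid level above the box, with corners at source pixels (246,193), (261.6,218), (317,199) and (302,177). I'll check its centre and yaw against the box.

```bash
python3 - <<'E'
from h import *
q=[(245.9,192.7),(302.4,177.1),(317.2,198.6),(261.6,217.4)]
P=plane("side",q,.1815)[:,:2];print(P.mean(0),P.round(3).tolist(),np.linalg.norm(P-np.roll(P,1,0),axis=1).round(3),[np.arctan2(*v[::-1]).round(3) for v in (P[1]-P[0],P[2]-P[3])])
E
python3 go.py "(.5177,-.041,.145,1.663)"
```

```text
[ 0.52370086 -0.03681262] [[0.42, 0.015], [0.624, 0.027], [0.622, -0.085], [0.428, -0.105]] [0.12  0.204 0.112 0.195] [np.float64(0.057), np.float64(0.1)]
t 15.45 p [ 0.5183 -0.0382  0.1904] yang 1.6641 F [ 0.3  0.3 -2.8] op 0.145 ff 88.5 q6 -1.93 tilt [ 0.0003 -0.0001]
(0.5177, -0.041, 0.145, 1.663) -> [ 0.0009 -0.0027  0.0454] yaw 0.0011
```

```bash
python3 - <<'E'
from h import *
s=cv2.imread("pics/s5.png").astype(np.float32)
g=s[:,:,0]  # blue: white plate vs red/wood
q=np.array([(245.9,192.7),(302.4,177.1),(317.2,198.6),(261.6,217.4)])
u=np.array([np.cos(.093),np.sin(.093)]);v=np.array([-u[1],u[0]])
for i,nm in((3,"-x end"),(0,"+y side"),(1,"+x end"),(2,"-y side")):
    a,b=q[i],q[(i+1)%4];d=(b-a)/np.linalg.norm(b-a);n=np.array([-d[1],d[0]])
    if n@(q.mean(0)-a)<0:n=-n
    o=np.arange(-4,4.01,.1);E=[]
    for w in np.linspace(.15,.85,40):
        p=(a+w*(b-a)+o[:,None]*n).astype(np.float32)
        z=cv2.remap(g,p[:,0].reshape(1,-1),p[:,1].reshape(1,-1),cv2.INTER_LINEAR);z=cv2.GaussianBlur(z,(0,0),5).ravel()
        E.append(p[np.argmax(np.gradient(z))])
    P=plane("side",E,.1815)[:,:2];c=P-[.5183,-.0382]
    k=c@u if 'x' in nm else c@v;print(nm,np.median(k).round(4),k.std().round(4))
E
```

```text
-x end -0.099 0.0003
+y side 0.0608 0.0062
+x end 0.1079 0.0006
-y side -0.0587 0.0008
```

The lid's -x and -y edges put its centre on the TCP. The +x edge merges with the tongs in the mask. I'll trim and lower gently.

move_arm([
  {"x": 0.0005,"y": -0.0027,"z": 0.008,"yaw": 0,"fingers": 1},
  {"x": 0.0005,"y": -0.0027,"z": 0.016,"yaw": 0,"fingers": 1},
  {"x": 0.0005,"y": -0.0027,"z": 0.024,"yaw": 0,"fingers": 1},
  {"x": 0.0005,"y": -0.0027,"z": 0.028,"yaw": 0,"fingers": 1},
  {"x": 0.0005,"y": -0.0027,"z": 0.03,"yaw": 0,"fingers": 1},
])

```text
time: 15.95
eef_pos: [0.5174, -0.0415, 0.1589]
tcp_rot: [-0.046, 0.999, 0.0, -0.001]
contact_force: [-0.2, 0.1, -4.2]
opening: 0.146
finger_force: 88.5
```

move_arm([
  {"x": 0,"y": 0,"z": 0,"yaw": 0,"fingers": 1},
  {"x": 0,"y": 0,"z": 0,"yaw": 0,"fingers": 1},
  {"x": 0,"y": 0,"z": 0,"yaw": 0,"fingers": 1},
  {"x": 0,"y": 0,"z": 0,"yaw": 0,"fingers": 1},
])

```text
time: 16.35
eef_pos: [0.5182, -0.0416, 0.1605]
tcp_rot: [-0.046, 0.999, -0.0, 0.0]
contact_force: [1.2, -0.4, -4.0]
opening: 0.145
finger_force: 88.5
```

```bash
python3 go.py "(.5177,-.041,.145,1.663)"
```

```text
t 16.35 p [ 0.5182 -0.0416  0.1605] yang 1.663 F [ 1.2 -0.4 -4. ] op 0.145 ff 88.5 q6 -1.94 tilt [ 0.0007 -0.0002]
(0.5177, -0.041, 0.145, 1.663) -> [0.0004 0.0007 0.0155] yaw 0.0
```

move_arm([
  {"x": 0,"y": 0,"z": 0.003,"yaw": 0,"fingers": 1},
  {"x": 0,"y": 0,"z": 0.006,"yaw": 0,"fingers": 1},
  {"x": 0,"y": 0,"z": 0.009,"yaw": 0,"fingers": 1},
  {"x": 0,"y": 0,"z": 0.012,"yaw": 0,"fingers": 1},
  {"x": 0,"y": 0,"z": 0.014,"yaw": 0,"fingers": 1},
])

```text
time: 16.85
eef_pos: [0.5177, -0.0415, 0.1456]
tcp_rot: [-0.046, 0.999, 0.0, -0.0]
contact_force: [0.1, -0.2, -3.3]
opening: 0.147
finger_force: 88.5
```

```bash
python3 go.py "(.5177,-.041,.142,1.663)"
```

```text
t 16.85 p [ 0.5177 -0.0415  0.1456] yang 1.663 F [ 0.1 -0.2 -3.3] op 0.147 ff 88.5 q6 -1.94 tilt [-0.0007  0.0002]
(0.5177, -0.041, 0.142, 1.663) -> [-0.      0.0005  0.0036] yaw -0.0
```

move_arm([
  {"x": 0,"y": 0,"z": 0.0015,"yaw": 0,"fingers": 1},
  {"x": 0,"y": 0,"z": 0.003,"yaw": 0,"fingers": 1},
  {"x": 0,"y": 0,"z": 0.0045,"yaw": 0,"fingers": 1},
  {"x": 0,"y": 0,"z": 0.006,"yaw": 0,"fingers": 1},
  {"x": 0,"y": 0,"z": 0.0075,"yaw": 0,"fingers": 1},
])

```text
time: 17.35
eef_pos: [0.5185, -0.0416, 0.1405]
tcp_rot: [-0.046, 0.999, -0.0, 0.0]
contact_force: [-3.7, 1.7, 7.0]
opening: 0.145
finger_force: 90.0
```

```bash
python3 go.py "(.5177,-.041,.134,1.663)"
```

```text
t 17.35 p [ 0.5185 -0.0416  0.1405] yang 1.6631 F [-3.7  1.7  7. ] op 0.145 ff 90.0 q6 -1.94 tilt [0.0007 0.    ]
(0.5177, -0.041, 0.134, 1.663) -> [0.0008 0.0007 0.0065] yaw 0.0001
```

The seals are met at the expected height, with about 11 N of push. I'll keep going steadily.

move_arm([
  {"x": 0.0003,"y": 0,"z": 0.0015,"yaw": 0,"fingers": 1},
  {"x": 0.0005,"y": 0,"z": 0.003,"yaw": 0,"fingers": 1},
  {"x": 0.0005,"y": 0,"z": 0.0045,"yaw": 0,"fingers": 1},
  {"x": 0.0005,"y": 0,"z": 0.006,"yaw": 0,"fingers": 1},
  {"x": 0.0005,"y": 0,"z": 0.0075,"yaw": 0,"fingers": 1},
])

```text
time: 17.85
eef_pos: [0.5183, -0.0416, 0.1338]
tcp_rot: [-0.046, 0.999, -0.0, 0.001]
contact_force: [-6.8, 1.4, 22.1]
opening: 0.146
finger_force: 92.6
```

```bash
python3 go.py "(.5177,-.041,.133,1.663)"
```

```text
t 17.85 p [ 0.5183 -0.0416  0.1338] yang 1.6632 F [-6.8  1.4 22.1] op 0.146 ff 92.6 q6 -1.94 tilt [ 0.0012 -0.0002]
(0.5177, -0.041, 0.133, 1.663) -> [0.0005 0.0007 0.0008] yaw 0.0002
```

move_arm([
  {"x": 0.0002,"y": 0,"z": 0.001,"yaw": 0,"fingers": 1},
  {"x": 0.0005,"y": 0,"z": 0.002,"yaw": 0,"fingers": 1},
  {"x": 0.0005,"y": 0,"z": 0.002,"yaw": 0,"fingers": 1},
  {"x": 0.0005,"y": 0,"z": 0.002,"yaw": 0,"fingers": 1},
])

```text
time: 18.25
eef_pos: [0.5183, -0.0416, 0.1337]
tcp_rot: [-0.046, 0.999, -0.0, 0.001]
contact_force: [-9.2, 2.9, 14.9]
opening: 0.143
finger_force: 91.3
```

```bash
python3 go.py "(.5177,-.041,.133,1.663)"
```

```text
t 18.25 p [ 0.5183 -0.0416  0.1337] yang 1.6633 F [-9.2  2.9 14.9] op 0.143 ff 91.3 q6 -1.94 tilt [ 0.002  -0.0001]
(0.5177, -0.041, 0.133, 1.663) -> [0.0005 0.0007 0.0007] yaw 0.0003
```

The push ends on a hard stop at z=0.1337, the rim height I expected, with the tool level. I'll ease off and release.

move_arm([
  {"x": 0,"y": 0,"z": -0.001,"yaw": 0,"fingers": 1},
  {"x": 0,"y": 0,"z": -0.002,"yaw": 0,"fingers": 0.75},
  {"x": 0,"y": 0,"z": -0.002,"yaw": 0,"fingers": 0.6},
  {"x": 0,"y": 0,"z": -0.002,"yaw": 0,"fingers": 0.5},
  {"x": 0,"y": 0,"z": -0.002,"yaw": 0,"fingers": 0.4},
])

```text
time: 18.75
eef_pos: [0.517, -0.0417, 0.1309]
tcp_rot: [-0.046, 0.999, 0.0, -0.0]
contact_force: [0.2, 0.1, -0.0]
opening: 0.6
finger_force: 0.0
```

move_arm([
  {"x": 0,"y": 0,"z": -0.005,"yaw": 0,"fingers": 0.4},
  {"x": 0,"y": 0,"z": -0.02,"yaw": 0,"fingers": 0.4},
  {"x": 0,"y": 0,"z": -0.045,"yaw": 0,"fingers": 0.4},
  {"x": 0,"y": 0,"z": -0.075,"yaw": 0,"fingers": 0.4},
  {"x": 0,"y": 0,"z": -0.105,"yaw": 0,"fingers": 0.4},
])

```text
time: 19.25
eef_pos: [0.517, -0.0417, 0.2384]
tcp_rot: [-0.046, 0.999, -0.0, 0.0]
contact_force: [1.4, 0.1, 0.5]
opening: 0.6
finger_force: 0.0
```

move_arm([
  {"x": 0,"y": 0.04,"z": -0.01,"yaw": 0,"fingers": 0.4},
  {"x": 0,"y": 0.085,"z": -0.01,"yaw": 0,"fingers": 0.4},
  {"x": 0,"y": 0.13,"z": -0.01,"yaw": 0,"fingers": 0.4},
  {"x": 0,"y": 0.175,"z": -0.01,"yaw": 0,"fingers": 0.4},
  {"x": 0,"y": 0.22,"z": -0.01,"yaw": 0,"fingers": 0.4},
])

```text
time: 19.75
eef_pos: [0.4966, 0.1791, 0.2479]
tcp_rot: [-0.046, 0.999, 0.0, 0.001]
contact_force: [1.0, 0.5, -0.7]
opening: 0.607
finger_force: 0.0
```

```bash
python3 - <<'E'
from h import *
from go import shift
t=grab("top","t6");s=grab("side","s6");shift([])
c=lambda im,x,y:cv2.resize(im[y:y+75,x:x+100],(400,300),interpolation=cv2.INTER_CUBIC)
cv2.imwrite("pics/g6.png",np.hstack([c(t,240,135),c(s,230,165)]))
E
```

```text
t 19.85 p [0.4959 0.1818 0.2478] yang 1.6691 F [ 1.3 -0.5  0.5] op 0.597 ff 0.0 q6 -1.51 tilt [0.0017 0.0019]
```

View pics/g6.png

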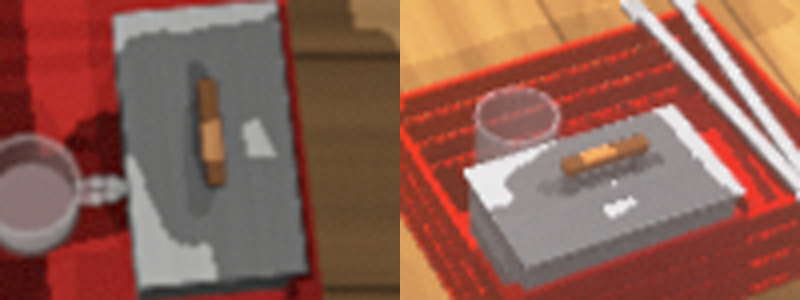

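The lid looks flush and square in both views, with its bar at top (292.4,167.6) and side (280.6,203.4). Cup and tongs have not moved. I'll check the height at both ends numerically.

```bash
python3 - <<'E'
from h import *
f=lambda p,x,y:(np.array(p,float)+.5)/4-.5+[x,y]
T=f([(112,17),(275,3),(307,272),(139,289),(206,80),(216,184)],240,135)
S=f([(270,105),(344,190),(125,265),(65,172),(249,141),(163,167)],230,165)
print(tri(T,S).round(4).tolist())
P=plane("top",T[:4],.125)[:,:2];print(P.mean(0),np.linalg.norm(P-np.roll(P,1,0),axis=1).round(3),[np.arctan2(*v[::-1]).round(3) for v in (P[0]-P[3],P[1]-P[2])])
E
python3 go.py "(.607,-.032,.19,1.663)" "(.435,-.05,.19,1.663)"
```

```text
[[0.6095, 0.0262, 0.125, 0.0008], [0.6201, -0.0911, 0.128, 0.001], [0.4248, -0.1096, 0.1287, 0.0009], [0.4148, 0.0073, 0.1239, 0.0038], [0.5567, -0.039, 0.1555, 0.0026], [0.4813, -0.0446, 0.156, 0.0002]]
[ 0.51701765 -0.04187394] [0.198 0.118 0.196 0.118] [np.float64(0.093), np.float64(0.096)]
t 19.85 p [0.4959 0.1818 0.2478] yang 1.6691 F [ 1.3 -0.5  0.5] op 0.597 ff 0.0 q6 -1.51 tilt [0.0017 0.0019]
(0.607, -0.032, 0.19, 1.663) -> [-0.0894 -0.2238  0.0575] yaw 0.0061
(0.435, -0.05, 0.19, 1.663) -> [ 0.0835 -0.2248  0.0572] yaw 0.0061
```

Both ends measure 0.1265 m and the bar is level to 0.5 mm. The lid is centred at (0.517,-0.042) with yaw 0.0945, matching the box. Handing in.

```bash
python3 -c "
from plant import ctrl
print(ctrl.sign_off())"
```

```text
the job is handed in; nothing more can be done
None
```

I handed the job in at about 20 s of the 72 s allowed: the spool is seated on the spindle, the lid is pressed home and level at both ends, everything is let go, and nothing touched the cup, ramekin, jar or tongs; sign-off returned no verdict, so this rests on my own force and camera checks.

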